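# Complete the tile tray and hold it up level

## Robot

A 6-joint arm with a two-finger parallel gripper is mounted at the origin on the work surface. World frame = base frame: x ahead of the robot, y to its left, z up, the work surface at z = 0. Lengths are in mm, angles in degrees, forces in N, time in s.
With the tool pointing down it reaches from about 300 to 775 mm from the base axis. Payload 14.6 kg.
Tool frame: the origin (TCP) lies between the finger pads; the fingertips stand 22 mm ahead of it and the grasp point (between the pads) lies 3 mm ahead of it; z points along the fingers, y is the line along which they close (so a half turn about z gives the same grasp; the last joint's range is limited). The gripper opens to 94 mm and grips with 3 to 60 N. Pads are 16 mm wide; open, the fingers measure 119 mm over their backs; the gripper's body (75 mm by 177 mm) begins 78 mm behind the grasp point.
Start: joints at [66.715, 17.183, 87.147, -0, 75.671, -3.816], TCP at [183.311, 518.543, 227.446] pointing down, gripper open.
Joint ranges: [-173.82, 173.82], [-45.26, 126.66], [13.44, 144.39], [-59.66, 239.66], [0, 175.72], [-146.38, 146.38]. Speed limits (degrees/s): [127.2, 127.2, 147.25, 180, 180, 180].

## Interface

Orientations are given as a 3x3 rotation matrix whose columns are the frame's x, y, z axes.
In Python, from station import ctrl, viewer, models gives the robot as it stands. The module is installed in compiled form; this text tells all that it offers.
- The arm moves only by the tool drive_tool, never from a script. Its arguments are lists of equal length, an entry for each row: "offset": the shift along the world's x, y, z scaled (see below), a list of three; "turn": the turn, a rotation vector about the world's x, y, z scaled (see below), a list of three. In form: {"offset": [[dx, dy, dz], ...], "turn": [[wx, wy, wz], ...]}. A call has 1 to 12 rows; each row shifts and turns the commanded pose from where the row before left it; what a row does not reach is not made up. The controller multiplies each number of a shift by 0.1 m and each number of a turn by pi rad. A row lasts 1/12 s, in which the tool goes at most 41.7 mm and 7.16 degrees, less where a joint would pass 70% of its speed; a pose out of reach is approached as far as the arm can. A call with a number of a shift or a turn outside -1 to 1 is refused whole. A call with a gripper value outside its range is refused whole. "claw" is the opening, from -1 (shut) to 1 (fully open), set as the call begins (left out, the last holds). The fingers move at their own pace and stop on an object; "grip_force" is the grip in N (left out, the last holds). Time passes only in rows, so rows that do not move let the fingers close. It gives the time, the measured TCP pose, the force, the opening and the grip force at its end, in the units of the state.
- ctrl.sense(): the state, without advancing time (a new reading comes with each control period).
- viewer.get_image(name): name is "scene" or "side" or "wrist"; returns a dict with "img" (420x560x3 uint8, red, green, blue), "K" (3x3 intrinsics, pixels), "extrinsics" (4x4, takes a point from camera to world coordinates); the wrist camera has in their place "mount" (4x4, takes a point from camera to tool coordinates, whose origin is the TCP and whose axes are the flange's). Camera axes: x right, y down, z forward; pixel columns grow to the right and rows downward; lengths in mm; the calibration is good to about 2 mm. A picture is of the moment at which its call begins: read the wrist's pose just before it. There is no depth.
- ctrl.job_done(): hands the job in; it is judged then, once.
Trained networks look in a picture, given as the dict that the camera call returned (one of the last four; its "shot" number tells which), for a name from the list of things; names that differ only in an ending like _2 or _b are one class to them, and where a whole thing is asked for, a point or a joint stands for the part that bears it (a point fixed in the world has none). Each returns a list of dicts, best first, with "confidence" (0 to 1); they miss things now and then, are a little off and sometimes report something else, mostly with a low value. They report only what shows in the picture. A call takes as long as a camera call. They do not tell look-alikes from the thing itself.
- models.boxes_of(thing, picture): "extent" ([left, top, right, bottom] in pixels, round what is visible of it).
The state is a dict: "clock": time; "joint_positions": joint angles; "joint_velocities": joint speeds; "tau": joint torques, N m; "eef_pos": TCP position; "eef_rot": TCP orientation; "ft_force": force on the tool from outside, world axes, zero at the start; "wrist_torque": the same for the moment, N m; "opening": finger opening in mm; "grip_force": force on a finger pad.
Only numpy, scipy, OpenCV 4.12 (cv2) and the standard library are available. Lean on these libraries where they do the work, as an engineer would, in place of code of your own. Each camera call takes 0.05 s, during which the arm holds its last target. There are 200 camera calls.

## Task

In the tile workshop, put the loose octagonal tile flat into the empty pocket of the carrying tray, setting it down rather than dropping it. Then lift the loaded tray straight up, about 10 cm off the bench, never tipping it, and hold it steady and level in the air for three seconds with all four tiles lying in their pockets. Finish while still holding the tray up, and leave the other things on the bench where they are.

Things in the scene. Friction and masses are not known exactly. Their poses are not given: they have to be found in the camera images.
- tray: Open wooden tray, 240 (its x) x 200 (its y) mm, 0.4 kg, loose on the bench at any yaw; origin at the centre of its underside, z up. Floor's upper face 8 mm above the origin, rim 20 mm (6 mm thick). A strip 20 mm wide along x (20 mm high) and one 6 mm wide along y (14 mm high) part it into four pockets of 111 x 84 mm. A grip bar runs above the strip along x.
- tray_bar (a point): Middle of the tray's grip bar, 65 mm above the underside. The bar runs along the tray's x: 228 mm long, 20 mm wide, 26 mm tall (52 to 78 mm above the underside), open below between its end posts; grip it across its width from above. The loaded tray balances within about 10 mm of this point and weighs 0.6 to 1.0 kg.
- empty_pocket (a point): Centre of the floor of the tray's empty pocket: 57 mm along +x and 52 mm along +y from the tray's origin, 8 mm above its underside; axes as the tray. Pocket 111 mm (tray x) x 84 mm (tray y).
- loose_tile: The loose octagonal terracotta tile, white glazed top, 16 mm thick, 60 mm across flats, 65 across corners, 0.1 kg; origin at the centre of its underside, z up, x axis through the middle of a flat (parallel flats every 45 degrees). Flat on the bench, any yaw, in one of three places to the robot's left; the square and the cross-shaped tile have the other two.
- square_tile: Bystander: square terracotta tile with white glazed top, 16 mm thick; origin at the centre of its underside, z up; 58 x 58 mm.
- cross_tile: Bystander: plus-shaped terracotta tile with white glazed top, 16 mm thick; origin at the centre of its underside, z up; 66 mm over the arms, arms 24 mm wide.
- jar: Bystander: closed grey jar, 70 mm across, 100 mm high; origin at the centre of its underside.
- pocket_a (a point): Centre of the floor of the pocket that holds packed_a: +57 mm in the tray's x, -52 mm in its y, 8 mm above its underside.
- packed_a: Octagonal tile like the loose one, already lying in its pocket of the tray; origin at the centre of its underside.
- pocket_b (a point): Centre of the floor of the pocket that holds packed_b: -57 mm in the tray's x, +52 mm in its y, 8 mm above its underside.
- packed_b: Octagonal tile like the loose one, already lying in its pocket of the tray; origin at the centre of its underside.
- pocket_c (a point): Centre of the floor of the pocket that holds packed_c: -57 mm in the tray's x, -52 mm in its y, 8 mm above its underside.
- packed_c: Octagonal tile like the loose one, already lying in its pocket of the tray; origin at the centre of its underside.
- hammer_grip (a point): Bystander: hammer lying on the bench, 260 mm long, wooden handle; this point lies on its handle, 52 mm from its middle towards the head, 13 mm up.
Not all that is in view belongs to the job. What is shaped like the loose_tile but blue or pink is not meant.

How it is judged:
By the outcome, as a careful person would: the job done as asked, in the order asked, and still so for the second after the job is handed in, while the arm keeps its last pose, push and grip.
It also fails if it takes over 54 s, if anything falls off the work surface, if the arm or the gripper's body presses on something with over 40 N, if the wrist force passes 120 N, or if a joint passes its speed limit or range.

## Working session

There is one attempt and no reset: what is moved stays moved. The work goes in short steps, Python scripts to look and compute and a tool call to move; the robot and the scene stay as the last step left them, time stands still between calls to the robot, and variables do not carry over. Pictures are saved under pics/ and viewed, at most 10 in all, crops included, and the job is handed in when it is done.

Besides the shell and the picture viewer there is one more tool, called after "Emit:" in YAML: its name, and indented under it one key for each argument. drive_tool: Moves the arm, as the interface text tells. Shifts and turns lie within -1 to 1; 1 stands for 0.1 m of shift or pi rad of turn. Its arguments: {"type":"object","properties":{"offset":{"type":"array","items":{"type":"array","items":{"type":"number"}}},"turn":{"type":"array","items":{"type":"array","items":{"type":"number"}}},"claw":{"type":"number"},"grip_force":{"type":"number"}},"required":["offset","turn"]}

```bash
mkdir -p pics; cat > h.py <<'E'
import numpy as np, cv2
from station import ctrl, viewer, models
def ray(p,uv,s=None):
    K=np.array(p["K"])
    if "extrinsics" in p: T=np.array(p["extrinsics"])
    else:
        T=np.eye(4); T[:3,:3]=s["eef_rot"]; T[:3,3]=s["eef_pos"]; T=T@np.array(p["mount"])
    d=T[:3,:3]@np.linalg.inv(K)@np.array([uv[0],uv[1],1.0])
    return T[:3,3],d
def on_plane(p,uv,z,s=None):
    o,d=ray(p,uv,s); return o+d*(z-o[2])/d[2]
def proj(p,X,s=None):
    K=np.array(p["K"])
    if "extrinsics" in p: T=np.array(p["extrinsics"])
    else:
        T=np.eye(4); T[:3,:3]=s["eef_rot"]; T[:3,3]=s["eef_pos"]; T=T@np.array(p["mount"])
    c=T[:3,:3].T@(np.asarray(X,float)-T[:3,3]); q=K@c; return q[:2]/q[2]
def save(p,n): cv2.imwrite("pics/"+n,cv2.cvtColor(p["img"],cv2.COLOR_RGB2BGR))
E
python3 - <<'E'
from h import *
s=ctrl.sense(); print(s["clock"],np.round(s["eef_rot"],3).tolist(),s["opening"])
for n in("scene","wrist","side"):
    p=viewer.get_image(n); save(p,n+"0.png")
    np.save("pics/"+n+"0.npy",p,allow_pickle=True)
    for t in("loose_tile","tray","square_tile","cross_tile"):
        print(n,t,[(round(b["confidence"],2),np.round(b["extent"]).tolist()) for b in models.boxes_of(t,p)][:6])
    if n!="wrist": print(np.round(p["extrinsics"],2).tolist())
    else: print(np.round(p["mount"],2).tolist())
a=cv2.imread("pics/scene0.png");
E
```

```text
0.0 [[-0.943, 0.333, -0.0], [0.333, 0.943, -0.001], [0.0, -0.001, -1.0]] 94.05868183759384
scene loose_tile [(0.92, [286.0, 201.0, 314.0, 227.0]), (0.82, [378.0, 176.0, 407.0, 205.0]), (0.63, [304.0, 147.0, 330.0, 172.0]), (0.58, [321.0, 180.0, 348.0, 201.0])]
scene tray [(0.89, [116.0, 179.0, 253.0, 300.0])]
scene square_tile []
scene cross_tile []
[[0.38, 0.68, -0.63, 1140.01], [0.92, -0.27, 0.26, -167.92], [0.01, -0.68, -0.73, 712.27], [0.0, 0.0, 0.0, 1.0]]
wrist loose_tile []
wrist tray []
wrist square_tile []
wrist cross_tile []
[[-0.0, -0.97, -0.25, 71.71], [1.0, -0.0, -0.0, -1.56], [0.0, -0.25, 0.97, -157.93], [0.0, 0.0, 0.0, 1.0]]
side loose_tile [(0.73, [227.0, 199.0, 255.0, 212.0]), (0.56, [244.0, 179.0, 263.0, 188.0]), (0.55, [242.0, 219.0, 271.0, 238.0])]
side tray [(0.85, [169.0, 245.0, 342.0, 369.0]), (0.71, [201.0, 177.0, 228.0, 195.0])]
side square_tile [(0.53, [200.0, 180.0, 228.0, 194.0])]
side cross_tile [(0.97, [174.0, 200.0, 200.0, 217.0])]
[[0.99, -0.05, 0.13, 490.9], [-0.14, -0.46, 0.87, -754.75], [0.01, -0.88, -0.47, 509.15], [0.0, 0.0, 0.0, 1.0]]
```

View pics/scene0.png

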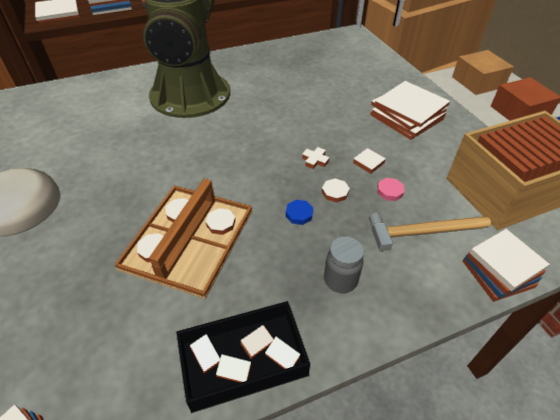

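View pics/wrist0.png

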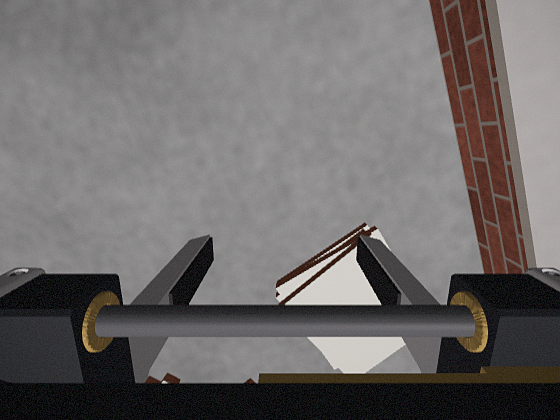

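The scene camera has the tray at about (185,238), with its empty pocket at the right-front, about (175,262), or near one end. The candidates are the cross (316,157), square (369,160), white octagon (335,189), blue octagon (299,212) and pink octagon (391,189). The white octagon at (335,189) fits, because it is white-glazed and eight-sided. The wrist view shows only the bench and a stack of sheets. I'll confirm with one enlarged crop.

```bash
python3 - <<'E'
import cv2,numpy as np
from h import on_plane,proj
p=np.load("pics/scene0.npy",allow_pickle=True).item()
a=cv2.imread("pics/scene0.png")
c1=cv2.resize(a[170:305,105:265],None,fx=4.5,fy=4.5,interpolation=cv2.INTER_CUBIC)[:600]
c2=cv2.resize(a[140:230,280:415],None,fx=5,fy=5,interpolation=cv2.INTER_CUBIC)
cv2.imwrite("pics/c1.png",c1); cv2.imwrite("pics/c2.png",c2)
for n in("scene","side"):
    p=np.load(f"pics/{n}0.npy",allow_pickle=True).item()
    im=p["img"].astype(int); m=((im.min(2)>185)).astype(np.uint8)
    k,l,st,ce=cv2.connectedComponentsWithStats(m)
    for i in range(1,k):
        if 40<st[i,4]<1500 : 
            q=on_plane(p,ce[i],16); 
            if -200<q[1]<600 and 0<q[0]<900: print(n,ce[i].round(1),st[i,4],q.round(0)[:2],on_plane(p,ce[i],24).round(0)[:2])
E
```

```text
scene [421.6 126. ] 64 [425. 554.] [433. 546.]
scene [315.1 155.3] 234 [426. 225.] [435. 220.]
scene [369.3 158.1] 322 [488. 349.] [496. 343.]
scene [335.4 187.7] 353 [551. 219.] [557. 214.]
scene [175.1 207.1] 269 [ 469. -148.] [ 477. -148.]
scene [219.8 218.7] 454 [541. -63.] [548. -65.]
scene [270.6 347.2] 1023 [855. -66.] [859. -67.]
scene [219.3 360.3] 1159 [ 844. -155.] [ 847. -155.]
side [212.8 183.4] 195 [489. 344.] [489. 326.]
side [239.2 203.8] 228 [551. 214.] [550. 199.]
side [188.2 205.2] 204 [427. 221.] [428. 205.]
side [410.7 251.3] 187 [883. -41.] [877. -52.]
side [400.4 262. ] 104 [847. -75.] [841. -86.]
side [425.7 276.6] 195 [ 875. -127.] [ 869. -137.]
side [409.5 287.5] 192 [ 832. -155.] [ 826. -165.]
side [214.8 295.4] 640 [ 482. -133.] [ 483. -143.]
```

View pics/c2.png

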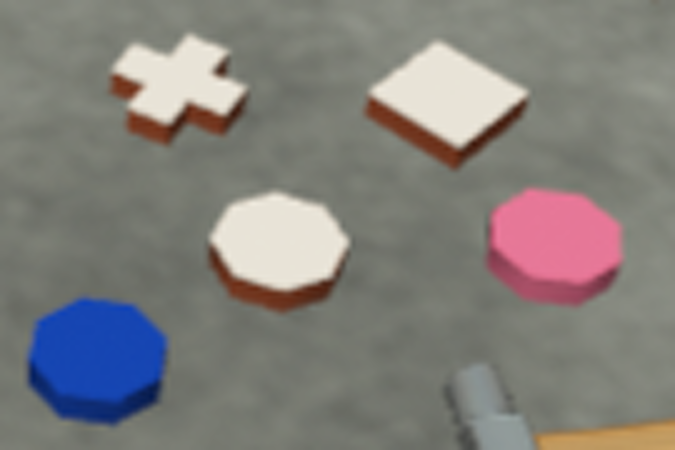

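View pics/c1.png

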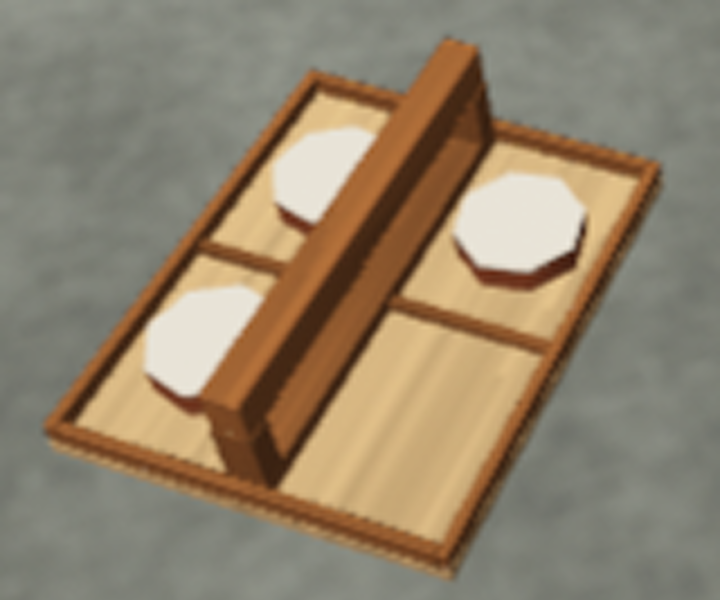

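View pics/side0.png

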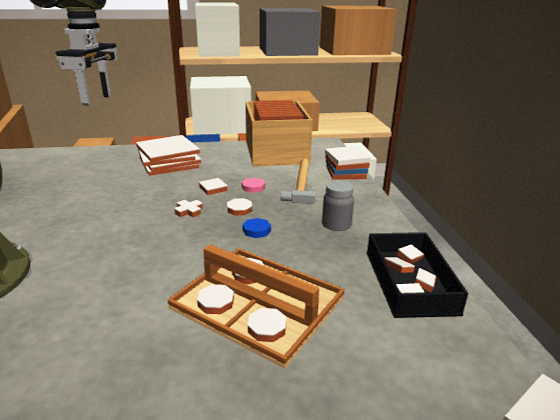

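The crop shows the white octagon, with the crop centre at (279,236), which is about (335,188) in the full picture. The cross, square, blue and pink tiles all clearly differ from it, so this is the loose tile. The tray's rim corners in the scene picture are at (174,186), (252,207), (205,295) and (116,266). The empty pocket is at the near right, so tray +x points towards the camera. In the side picture the rim corners are about (169,300), (285,357), (343,292) and (237,251).

```bash
python3 - <<'E'
import cv2,numpy as np
from h import on_plane,proj
from scipy.optimize import least_squares
S=np.load("pics/scene0.npy",allow_pickle=True).item();D=np.load("pics/side0.npy",allow_pickle=True).item()
off=np.array([105,170])
# tray corner (x,y,z) -> px
cs={(-1,-1):(312,72),(-1,1):(660,165),(1,1):(450,562),(1,-1):(48,430)}
obs=[(S,(120*a,100*b,20),np.array(v)/4.5+off-0.4) for (a,b),v in cs.items()]
obs+=[(D,(120*a,100*b,20),np.array(v)) for (a,b),v in {(-1,-1):(169,299),(1,-1):(284,355),(1,1):(343,292),(-1,1):(237,250)}.items()]
def W(t,X): c,s=np.cos(t[2]),np.sin(t[2]); return np.array([t[0]+c*X[0]-s*X[1],t[1]+s*X[0]+c*X[1],X[2]])
for name,o in(("S",obs[:4]),("D",obs[4:]),("both",obs)):
    r=least_squares(lambda t:np.concatenate([proj(p,W(t,X))-v for p,X,v in o]),[560,-130,-.4])
    print(name,r.x[:2].round(1),np.degrees(r.x[2]).round(2),r.fun.round(1))
t=r.x
print("bar",W(t,(0,0,65)).round(1),"pocket",W(t,(57,52,8)).round(1))
# octagon orientation from the scene mask
im=S["img"].astype(int); m=(im.min(2)>160).astype(np.uint8)
k,l,st,ce=cv2.connectedComponentsWithStats(m); i=l[188,335]
cn=max(cv2.findContours((l==i).astype(np.uint8),cv2.RETR_EXTERNAL,cv2.CHAIN_APPROX_NONE)[0],key=len)[:,0]
P=np.array([on_plane(S,q,16)[:2] for q in cn]); c=P.mean(0); print(ce[i],on_plane(S,ce[i],16),st[i,4])
for a in range(0,180,5):
    u=np.array([np.cos(np.radians(a)),np.sin(np.radians(a))]); w=P@u; print(a,round(np.ptp(w),1),end='; ')
# project full octagon on tray for side view/blue for reference
for n,q in(("blue",(299,210)),("pink",(391,188))): print(n,on_plane(S,q,16).round(0))
E
```

```text
S [ 559.  -139.7] -41.41 [-0.2 -0.4  0.9 -0.3  0.3  0.1 -1.   0.1]
D [ 556.1 -141.5] -41.87 [-2.7 -0.7  0.3  3.8  1.6 -3.8  1.  -3.3]
both [ 557.  -140.3] -41.66 [-0.3 -0.9  0.5 -0.7 -0.6 -0.5 -1.6 -0.8 -2.2 -0.9  1.2  3.1  1.8 -4.4
  1.1 -3.5]
bar [ 557.  -140.3   65. ] pocket [ 634.1 -139.4    8. ]
[335.39736842 187.72105263] [550.64914492 218.85647994  16.        ] 380
0 60.5; 5 61.1; 10 61.6; 15 61.7; 20 61.3; 25 60.4; 30 59.4; 35 59.5; 40 59.7; 45 60.2; 50 61.9; 55 63.1; 60 63.9; 65 64.1; 70 63.9; 75 63.1; 80 61.9; 85 60.4; 90 60.4; 95 60.9; 100 61.1; 105 62.3; 110 63.1; 115 63.4; 120 63.2; 125 62.5; 130 61.4; 135 60.7; 140 60.6; 145 61.1; 150 61.2; 155 60.7; 160 60.6; 165 61.2; 170 61.2; 175 60.8; blue [583. 110.  16.]
pink [601. 341.  16.]
```

Emit:
drive_tool:
  offset:
    - [0.3,-0.25,-0.06]
    - [0.3,-0.25,-0.06]
    - [0.3,-0.25,-0.06]
    - [0.3,-0.25,-0.06]
    - [0.3,-0.25,-0.06]
    - [0.3,-0.25,-0.06]
    - [0.3,-0.25,-0.06]
    - [0.3,-0.25,-0.06]
    - [0.3,-0.25,-0.06]
    - [0.3,-0.25,-0.06]
    - [0.3,-0.25,-0.06]
    - [0,0,0]
  turn:
    - [0,0,-0.0144]
    - [0,0,-0.0144]
    - [0,0,-0.0144]
    - [0,0,-0.0144]
    - [0,0,-0.0144]
    - [0,0,-0.0144]
    - [0,0,-0.0144]
    - [0,0,-0.0144]
    - [0,0,-0.0144]
    - [0,0,-0.0144]
    - [0,0,-0.0144]
    - [0,0,0]
  claw: 1
  grip_force: 15

```text
clock: 1.75
eef_pos: [516.7, 239.3, 160.1]
eef_rot: [[-0.664, 0.748, -0.001], [0.748, 0.664, -0.001], [-0.0, -0.001, -1.0]]
ft_force: [0.3, -0.4, -0.7]
opening: 93.7
grip_force: 0.0
```

Emit:
drive_tool:
  offset:
    - [0.3,-0.2,-0.06]
    - [0.08,-0.05,0]
    - [0,0,0]
  turn:
    - [0,0,0]
    - [0,0,0]
    - [0,0,0]

```text
clock: 2.0
eef_pos: [552.4, 217.3, 154.9]
eef_rot: [[-0.668, 0.744, -0.0], [0.744, 0.668, -0.0], [0.0, -0.001, -1.0]]
ft_force: [-0.3, 0.7, -0.2]
opening: 94.3
grip_force: 0.0
```

```bash
cat > oct.py <<'E'
from h import *
def octo(n,zt=16,guess=(551,217)):
    s=ctrl.sense(); p=viewer.get_image("wrist"); save(p,n)
    im=p["img"].astype(int); m=((im.min(2)>165)).astype(np.uint8)
    k,l,st,ce=cv2.connectedComponentsWithStats(m)
    g=proj(p,(*guess,zt),s); print("clock",s["clock"],"tcp",np.round(s["eef_pos"],1),"yaw",np.degrees(np.arctan2(s["eef_rot"][1][1],s["eef_rot"][0][1])).round(2),"guess px",g.round(0))
    i=min([i for i in range(1,k) if st[i,4]>800],key=lambda i:np.hypot(*(ce[i]-g)))
    cn=max(cv2.findContours((l==i).astype(np.uint8),cv2.RETR_EXTERNAL,cv2.CHAIN_APPROX_NONE)[0],key=len)[:,0]
    P=np.array([on_plane(p,q,zt,s)[:2] for q in cn]).astype(np.float32)
    (c,r)=cv2.minEnclosingCircle(P); M=cv2.moments(P.reshape(-1,1,2))
    print("px",ce[i].round(1),st[i],"centre",np.round([M["m10"]/M["m00"],M["m01"]/M["m00"]],1),"circ",np.round(c,1),round(r,1))
    print([(a,round(float(np.ptp(P@np.array([np.cos(np.radians(a)),np.sin(np.radians(a))]))),1)) for a in range(0,180,3)])
E
python3 -c "
from oct import *
octo('w1.png')"
```

```text
clock 2.0 tcp [552.4 217.3 154.9] yaw 41.9 guess px [285. 204.]
px [284.3 201.4] [ 255  173   59   58 2735] centre [549.2 218.4] circ [549.2 218.5] 32.5
[(0, 60.5), (3, 61.7), (6, 62.6), (9, 63.4), (12, 64.0), (15, 64.4), (18, 64.6), (21, 64.7), (24, 64.6), (27, 64.3), (30, 63.8), (33, 63.2), (36, 62.4), (39, 61.4), (42, 60.4), (45, 60.6), (48, 61.7), (51, 62.7), (54, 63.5), (57, 64.1), (60, 64.6), (63, 64.9), (66, 65.0), (69, 64.9), (72, 64.6), (75, 64.2), (78, 63.6), (81, 62.8), (84, 61.8), (87, 61.0), (90, 60.8), (93, 61.6), (96, 62.2), (99, 62.9), (102, 63.6), (105, 64.1), (108, 64.4), (111, 64.5), (114, 64.5), (117, 64.3), (120, 63.9), (123, 63.4), (126, 62.7), (129, 61.8), (132, 60.7), (135, 60.1), (138, 61.2), (141, 62.2), (144, 63.0), (147, 63.6), (150, 64.1), (153, 64.4), (156, 64.5), (159, 64.5), (162, 64.2), (165, 63.8), (168, 63.3), (171, 62.5), (174, 61.6), (177, 60.5)]
```

View pics/w1.png

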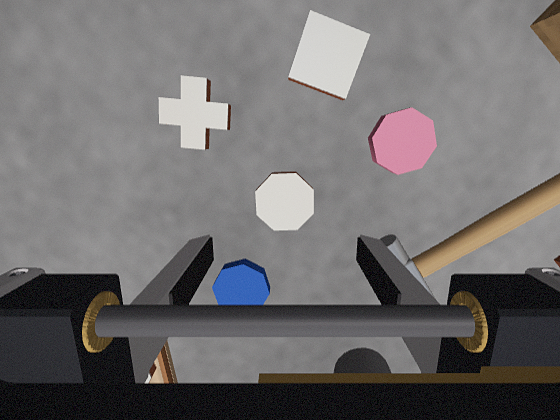

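The wrist view shows the white octagon centred at (284,201), between the fingers and well clear of the blue tile (242,285) and the hammer head (395,250). I'll descend on it.

Emit:
drive_tool:
  offset:
    - [-0.03,0.01,-0.25]
    - [0,0,-0.25]
    - [0,0,-0.25]
    - [0,0,-0.2]
    - [0,0,-0.15]
    - [0,0,-0.1]
    - [0,0,-0.05]
    - [0,0,-0.04]
    - [0,0,0]
    - [0,0,0]
  turn:
    - [0,0,0.009]
    - [0,0,0]
    - [0,0,0]
    - [0,0,0]
    - [0,0,0]
    - [0,0,0]
    - [0,0,0]
    - [0,0,0]
    - [0,0,0]
    - [0,0,0]

```text
clock: 2.88
eef_pos: [548.5, 219.8, 27.2]
eef_rot: [[-0.69, 0.724, 0.001], [0.724, 0.69, 0.0], [-0.0, 0.001, -1.0]]
ft_force: [0.1, 1.0, 0.2]
opening: 93.9
grip_force: 0.0
```

Emit:
drive_tool:
  offset:
    - [0,0,0]
    - [0,0,0]
    - [0,0,0]
    - [0,0,0]
    - [0,0,0]
    - [0,0,0]
    - [0,0,0]
    - [0,0,0]
  turn:
    - [0,0,0]
    - [0,0,0]
    - [0,0,0]
    - [0,0,0]
    - [0,0,0]
    - [0,0,0]
    - [0,0,0]
    - [0,0,0]
  claw: -0.2
  grip_force: 15

```text
clock: 3.55
eef_pos: [548.4, 219.5, 26.6]
eef_rot: [[-0.69, 0.724, 0.0], [0.724, 0.69, 0.0], [-0.0, 0.0, -1.0]]
ft_force: [-0.0, -0.2, 1.3]
opening: 59.8
grip_force: 15.0
```

Emit:
drive_tool:
  offset:
    - [0,0,0.1]
    - [0,0,0.25]
    - [0,0,0.35]
    - [0,0,0.35]
    - [0,0,0.3]
    - [0,0,0.1]
    - [0,0,0]
  turn:
    - [0,0,0]
    - [0,0,0]
    - [0,0,0]
    - [0,0,0]
    - [0,0,0]
    - [0,0,0]
    - [0,0,0]

```text
clock: 4.13
eef_pos: [549.2, 219.8, 174.5]
eef_rot: [[-0.69, 0.724, 0.005], [0.724, 0.69, 0.002], [-0.002, 0.004, -1.0]]
ft_force: [0.1, -0.1, -0.7]
opening: 59.6
grip_force: 15.0
```

Emit:
drive_tool:
  offset:
    - [0.05,-0.15,0]
    - [0.08,-0.3,0]
    - [0.08,-0.3,0]
    - [0.08,-0.3,0]
    - [0.08,-0.3,0]
    - [0.08,-0.3,0]
    - [0.08,-0.3,0]
    - [0.08,-0.3,0]
    - [0.08,-0.3,0]
    - [0.08,-0.3,0]
    - [0.08,-0.3,0]
    - [0.05,-0.3,0]
  turn:
    - [0,0,-0.035]
    - [0,0,-0.039]
    - [0,0,-0.039]
    - [0,0,-0.039]
    - [0,0,-0.039]
    - [0,0,-0.039]
    - [0,0,-0.039]
    - [0,0,-0.039]
    - [0,0,-0.039]
    - [0,0,-0.039]
    - [0,0,-0.039]
    - [0,0,-0.035]

```text
clock: 5.13
eef_pos: [638.0, -126.8, 168.9]
eef_rot: [[0.636, 0.771, -0.003], [0.771, -0.636, 0.001], [-0.001, -0.003, -1.0]]
ft_force: [0.9, -0.4, -1.2]
opening: 59.9
grip_force: 15.0
```

Emit:
drive_tool:
  offset:
    - [0,-0.15,0.1]
    - [0,0,0]
    - [0,0,0]
    - [0,0,0]
  turn:
    - [0,0,-0.01]
    - [0,0,0]
    - [0,0,0]
    - [0,0,0]

```text
clock: 5.47
eef_pos: [638.0, -139.2, 180.8]
eef_rot: [[0.653, 0.757, -0.001], [0.757, -0.653, 0.001], [-0.0, -0.001, -1.0]]
ft_force: [0.6, 0.9, -1.5]
opening: 59.9
grip_force: 15.0
```

```bash
python3 - <<'E'
from h import *
s=ctrl.sense(); p=viewer.get_image("wrist"); save(p,"w2.png"); np.save("pics/w2.npy",(p,s),allow_pickle=True)
print(s["clock"],np.round(s["eef_pos"],1),np.degrees(np.arctan2(s["eef_rot"][1][1],s["eef_rot"][0][1])),s["ft_force"],s["opening"])
t=(559,-139.7,np.radians(-41.4)); c,q=np.cos(t[2]),np.sin(t[2])
for X in[(120,100,20),(-120,100,20),(0,97,14),(114,94,20),(114,10,20),(3,10,14),(3,94,14)]:
    print(X,proj(p,(t[0]+c*X[0]-q*X[1],t[1]+q*X[0]+c*X[1],X[2]),s).round(0))
E
```

```text
5.4667 [ 638.  -139.2  180.8] -40.79763669651483 [ 0.60191236  0.94529341 -1.50050042] 59.898869343919166
(120, 100, 20) [341. 157.]
(-120, 100, 20) [118. 155.]
(0, 97, 14) [231. 159.]
(114, 94, 20) [335. 163.]
(114, 10, 20) [331. 237.]
(3, 10, 14) [236. 234.]
(3, 94, 14) [233. 161.]
```

View pics/w2.png

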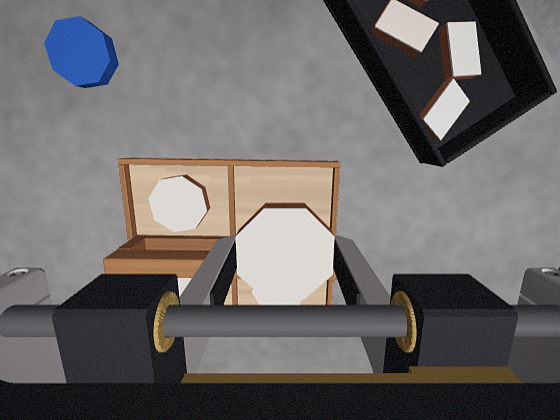

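The tile hangs level at (285,250). Behind it, the tray's +y rim runs from (118,159) to (339,162), a few pixels from the prediction. I'll measure the rim edge exactly.

```bash
python3 - <<'E'
from h import *
from scipy.optimize import least_squares
p,s=np.load("pics/w2.npy",allow_pickle=True)
im=p["img"].astype(float); d=cv2.GaussianBlur(im[...,0]-im[...,2],(3,3),0)
def cross(v,th=20):
    i=np.argmax(v>th); return i-1+(th-v[i-1])/(v[i]-v[i-1])
top=[(u,140+cross(d[140:200,u])) for u in range(128,332,8)]
lef=[(90+cross(d[v,90:170]),v) for v in range(168,232,6)]
rig=[(370-cross(d[v,370:300:-1]),v) for v in range(168,228,6)]
print(top[0],top[-1],lef[0],lef[-1],rig[0],rig[-1])
def tr(t,Xw): c,q=np.cos(t[2]),np.sin(t[2]); a=np.asarray(Xw[:2])-t[:2]; return np.array([c*a[0]+q*a[1],-q*a[0]+c*a[1]])
# top/outer edges: visible silhouette vs camera: camera x lies inside the tray span -> top rim edge z=20 or bottom z=0; test both
cam=None
from h import ray
o,_=ray(p,(0,0),s); print("cam",tr((559,-139.7,np.radians(-41.4)),o),o[2])
for z in(20,):
    f=lambda t:np.array([tr(t,on_plane(p,q,z,s))[1]-100 for q in top]+[tr(t,on_plane(p,q,z,s))[0]+120 for q in lef]+[tr(t,on_plane(p,q,z,s))[0]-120 for q in rig])
    r=least_squares(f,[559,-139.7,np.radians(-41.4)]); t=r.x
    print(z,t[:2].round(1),np.degrees(t[2]).round(2),"rms",np.sqrt(np.mean(r.fun**2)).round(2), "ends",r.fun[len(top):].round(1))
    c,q=np.cos(t[2]),np.sin(t[2]); print("pocket",(t[0]+57*c-52*q).round(1),(t[1]+57*q+52*c).round(1))
# held tile centre
m=(im.min(2)>165).astype(np.uint8); k,l,st,ce=cv2.connectedComponentsWithStats(m); i=l[240,285]; print(st[i])
rows=np.where(l[:,285]==i)[0]; g=[proj(p,np.array(s["eef_pos"])+np.array(s["eef_rot"])@np.array([x,0,10.6]),s) for x in(30,-30)]; print("tile rows",rows.min(),rows.max(),"pred flats",np.round(g,1))
E
```

```text
(128, np.float64(157.04738154613466)) (328, np.float64(160.06428571428572)) (np.float64(118.0092105263158), 168) (np.float64(125.44145873320537), 228) (np.float64(339.901269393512), 168) (np.float64(336.8157894736842), 222)
cam [ 59.18194227 123.22487523] 338.6688653449074
20 [ 556.2 -140.6] -41.67 rms 0.31 ends [-0.3 -0.5 -0.5 -0.4 -0.3 -0.5 -0.5 -0.5 -0.4 -0.4 -0.5  0.3  0.6  0.4
  0.4  0.6  0.4  0.5  0.6  0.3  0.6]
pocket 633.4 -139.7
[ 235  208   99   97 7643]
tile rows 209 304 pred flats [[283.2 205.3]
 [283.3 296. ]]
```

Emit:
drive_tool:
  offset:
    - [-0.035,0,-0.2]
    - [0,0,-0.3]
    - [0,0,-0.3]
    - [0,0,-0.25]
    - [0,0,-0.2]
    - [0,0,-0.1]
    - [0,0,-0.05]
    - [0,0,-0.03]
    - [0,0,0]
    - [0,0,0]
  turn:
    - [0,0,-0.004]
    - [0,0,0]
    - [0,0,0]
    - [0,0,0]
    - [0,0,0]
    - [0,0,0]
    - [0,0,0]
    - [0,0,0]
    - [0,0,0]
    - [0,0,0]

```text
clock: 6.35
eef_pos: [635.4, -140.4, 39.7]
eef_rot: [[0.665, 0.747, 0.002], [0.747, -0.665, -0.0], [0.001, 0.002, -1.0]]
ft_force: [-0.8, -1.2, -1.2]
opening: 59.5
grip_force: 15.0
```

```bash
python3 - <<'E'
from h import *
s=ctrl.sense(); p=viewer.get_image("scene"); q=viewer.get_image("side")
a=[cv2.resize(x["img"][r0:r1,c0:c1],(400,400),interpolation=cv2.INTER_CUBIC) for x,r0,r1,c0,c1 in((p,160,310,105,255),(q,220,370,200,350))]
save({"img":np.hstack(a)},"place.png"); print(s["eef_pos"],s["ft_force"])
E
```

```text
[ 635.36440118 -140.40289754   39.67304745] [-0.81541252 -1.20994595 -1.22577458]
```

View pics/place.png

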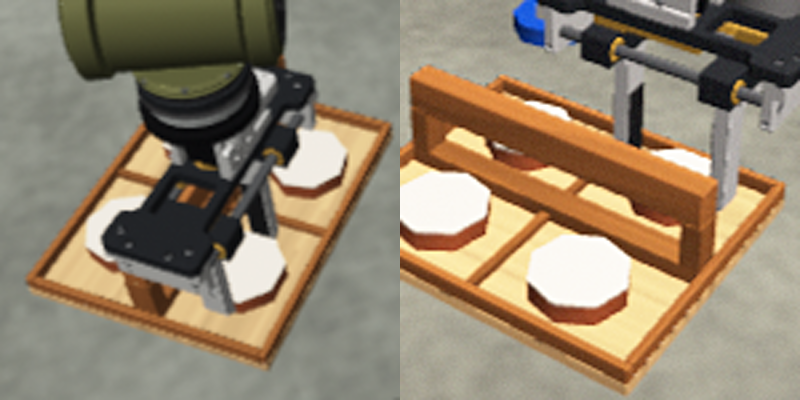

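Both views show the held tile inside the empty pocket, left half (255,270), between the rims and just above the floor. I'll lower it slowly.

Emit:
drive_tool:
  offset:
    - [0,0,-0.015]
    - [0,0,-0.015]
    - [0,0,-0.01]
    - [0,0,0]
    - [0,0,0]
    - [0,0,0]
  turn:
    - [0,0,0]
    - [0,0,0]
    - [0,0,0]
    - [0,0,0]
    - [0,0,0]
    - [0,0,0]

```text
clock: 6.95
eef_pos: [634.9, -140.5, 34.6]
eef_rot: [[0.665, 0.747, 0.0], [0.747, -0.665, -0.0], [0.0, 0.0, -1.0]]
ft_force: [-0.6, 0.1, 1.1]
opening: 59.8
grip_force: 15.0
```

Emit:
drive_tool:
  offset:
    - [0,0,-0.01]
    - [0,0,0]
    - [0,0,0]
    - [0,0,0]
  turn:
    - [0,0,0]
    - [0,0,0]
    - [0,0,0]
    - [0,0,0]

```text
clock: 7.28
eef_pos: [634.9, -140.5, 34.5]
eef_rot: [[0.665, 0.747, 0.0], [0.747, -0.665, -0.0], [0.0, 0.0, -1.0]]
ft_force: [-5.6, 1.1, 11.1]
opening: 59.5
grip_force: 15.0
```

Emit:
drive_tool:
  offset:
    - [0,0,0.008]
    - [0,0,0]
    - [0,0,0]
  turn:
    - [0,0,0]
    - [0,0,0]
    - [0,0,0]

```text
clock: 7.53
eef_pos: [634.9, -140.5, 34.6]
eef_rot: [[0.665, 0.747, 0.0], [0.747, -0.665, -0.0], [0.0, 0.0, -1.0]]
ft_force: [-2.4, 0.2, 5.5]
opening: 59.5
grip_force: 15.0
```

Emit:
drive_tool:
  offset:
    - [0,0,0]
    - [0,0,0]
    - [0,0,0]
    - [0,0,0]
    - [0,0,0]
    - [0,0,0]
  turn:
    - [0,0,0]
    - [0,0,0]
    - [0,0,0]
    - [0,0,0]
    - [0,0,0]
    - [0,0,0]
  claw: 0.5

```text
clock: 8.03
eef_pos: [634.8, -140.5, 34.2]
eef_rot: [[0.665, 0.747, -0.0], [0.747, -0.665, 0.0], [-0.0, -0.0, -1.0]]
ft_force: [0.3, 0.0, 0.1]
opening: 70.7
grip_force: 0.0
```

Emit:
drive_tool:
  offset:
    - [0,0,0.05]
    - [0,0,0.15]
    - [0,0,0.3]
    - [0,0,0.35]
    - [0,0,0.35]
    - [0,0,0.3]
    - [0,0,0]
  turn:
    - [0,0,0]
    - [0,0,0]
    - [0,0,0]
    - [0,0,0]
    - [0,0,0]
    - [0,0,0]
    - [0,0,0]

```text
clock: 8.62
eef_pos: [636.7, -141.0, 191.9]
eef_rot: [[0.665, 0.747, 0.01], [0.747, -0.665, -0.003], [0.004, 0.009, -1.0]]
ft_force: [0.6, -0.5, 0.8]
opening: 70.7
grip_force: 0.0
```

Emit:
drive_tool:
  offset:
    - [-0.03,0,0]
    - [-0.07,0,0]
    - [-0.07,0,0]
    - [-0.07,0,0]
    - [-0.07,0,0]
    - [-0.07,0,0]
    - [-0.07,0,0]
    - [-0.07,0,0]
    - [-0.07,0,0]
    - [-0.07,0,0]
    - [-0.07,0,0]
    - [-0.05,0,0]
  turn:
    - [0,0,0.03]
    - [0,0,0.039]
    - [0,0,0.039]
    - [0,0,0.039]
    - [0,0,0.039]
    - [0,0,0.039]
    - [0,0,0.039]
    - [0,0,0.039]
    - [0,0,0.039]
    - [0,0,0.039]
    - [0,0,0.039]
    - [0,0,0.039]
  claw: 1

```text
clock: 9.62
eef_pos: [556.2, -140.4, 184.2]
eef_rot: [[-0.66, 0.751, -0.0], [0.751, 0.66, 0.0], [0.0, -0.0, -1.0]]
ft_force: [-0.7, -0.2, -0.1]
opening: 94.1
grip_force: 0.0
```

Emit:
drive_tool:
  offset:
    - [-0.02,0,0]
    - [0,0,0]
    - [0,0,0]
    - [0,0,0]
    - [0,0,0]
  turn:
    - [0,0,0.035]
    - [0,0,0.008]
    - [0,0,0]
    - [0,0,0]
    - [0,0,0]

```text
clock: 10.03
eef_pos: [554.8, -140.4, 184.2]
eef_rot: [[-0.75, 0.661, -0.0], [0.661, 0.75, 0.0], [0.0, -0.0, -1.0]]
ft_force: [-0.6, -0.9, -0.6]
opening: 94.1
grip_force: 0.0
```

```bash
python3 - <<'E'
from h import *
s=ctrl.sense(); p=viewer.get_image("wrist"); save(p,"w3.png"); np.save("pics/w3.npy",(p,s),allow_pickle=True)
print(s["clock"],np.round(s["eef_pos"],1),np.degrees(np.arctan2(s["eef_rot"][1][1],s["eef_rot"][0][1])))
t=(556,-141,np.radians(-41.6)); c,q=np.cos(t[2]),np.sin(t[2])
for X in[(-114,10,78),(-114,-10,78),(0,10,78),(0,-10,78),(-120,100,20),(-120,-100,20)]:
    print(X,proj(p,(t[0]+c*X[0]-q*X[1],t[1]+q*X[0]+c*X[1],X[2]),s).round(0))
E
```

```text
10.0333 [ 554.8 -140.4  184.2] 48.60106811372347
(-114, 10, 78) [299.  83.]
(-114, -10, 78) [275.  83.]
(0, 10, 78) [297. 215.]
(0, -10, 78) [276. 214.]
(-120, 100, 20) [384.  87.]
(-120, -100, 20) [189.  86.]
```

View pics/w3.png

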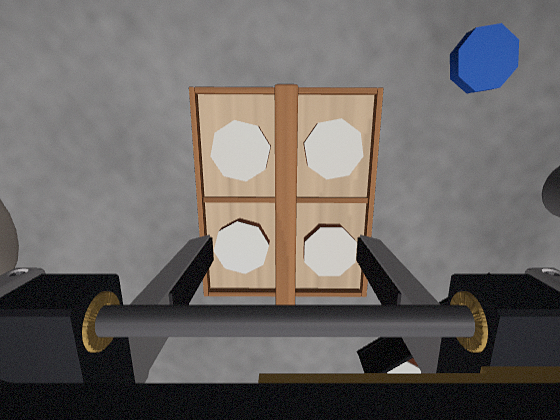

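All four tiles lie in their pockets: (240,150), (333,148), (242,246) and (330,250). The bar, at columns 275–298, runs centrally between the fingers as predicted. I'll descend onto the bar.

Emit:
drive_tool:
  offset:
    - [0.02,0,-0.2]
    - [0,0,-0.25]
    - [0,0,-0.25]
    - [0,0,-0.2]
    - [0,0,-0.15]
    - [0,0,-0.08]
    - [0,0,-0.03]
    - [0,0,0]
    - [0,0,0]
    - [0,0,0]
  turn:
    - [0,0,-0.001]
    - [0,0,0]
    - [0,0,0]
    - [0,0,0]
    - [0,0,0]
    - [0,0,0]
    - [0,0,0]
    - [0,0,0]
    - [0,0,0]
    - [0,0,0]

```text
clock: 10.92
eef_pos: [557.3, -140.6, 69.3]
eef_rot: [[-0.749, 0.663, 0.002], [0.663, 0.749, -0.001], [-0.002, 0.001, -1.0]]
ft_force: [0.0, 0.2, 0.2]
opening: 93.9
grip_force: 0.0
```

Emit:
drive_tool:
  offset:
    - [0,0,0]
    - [0,0,0]
    - [0,0,0]
    - [0,0,0]
    - [0,0,0]
    - [0,0,0]
    - [0,0,0]
    - [0,0,0]
    - [0,0,0]
    - [0,0,0]
    - [0,0,0]
    - [0,0,0]
  turn:
    - [0,0,0]
    - [0,0,0]
    - [0,0,0]
    - [0,0,0]
    - [0,0,0]
    - [0,0,0]
    - [0,0,0]
    - [0,0,0]
    - [0,0,0]
    - [0,0,0]
    - [0,0,0]
    - [0,0,0]
  claw: 0.1
  grip_force: 10

```text
clock: 11.92
eef_pos: [556.8, -140.4, 68.3]
eef_rot: [[-0.749, 0.663, 0.0], [0.663, 0.749, -0.0], [-0.0, -0.0, -1.0]]
ft_force: [-0.2, 0.2, -0.0]
opening: 51.4
grip_force: 0.0
```

Now I'll close gently on the bar and then firm up the grip.

Emit:
drive_tool:
  offset:
    - [0,0,0]
    - [0,0,0]
    - [0,0,0]
    - [0,0,0]
    - [0,0,0]
    - [0,0,0]
    - [0,0,0]
    - [0,0,0]
    - [0,0,0]
    - [0,0,0]
  turn:
    - [0,0,0]
    - [0,0,0]
    - [0,0,0]
    - [0,0,0]
    - [0,0,0]
    - [0,0,0]
    - [0,0,0]
    - [0,0,0]
    - [0,0,0]
    - [0,0,0]
  claw: -1
  grip_force: 15

```text
clock: 12.75
eef_pos: [556.7, -140.5, 68.2]
eef_rot: [[-0.749, 0.663, -0.0], [0.663, 0.749, -0.0], [0.0, -0.0, -1.0]]
ft_force: [-1.3, -0.5, 1.2]
opening: 20.1
grip_force: 15.0
```

Emit:
drive_tool:
  offset:
    - [0,0,0]
    - [0,0,0]
    - [0,0,0]
    - [0,0,0]
    - [0,0,0]
    - [0,0,0]
  turn:
    - [0,0,0]
    - [0,0,0]
    - [0,0,0]
    - [0,0,0]
    - [0,0,0]
    - [0,0,0]
  grip_force: 60

```text
clock: 13.25
eef_pos: [556.8, -140.5, 68.2]
eef_rot: [[-0.749, 0.663, -0.0], [0.663, 0.749, -0.0], [0.0, -0.0, -1.0]]
ft_force: [-1.3, -2.9, 0.3]
opening: 19.5
grip_force: 60.0
```

Emit:
drive_tool:
  offset:
    - [0,0,0.02]
    - [0,0,0.03]
    - [0,0,0.04]
    - [0,0,0.04]
    - [0,0,0.03]
    - [0,0,0.02]
    - [0,0,0]
    - [0,0,0]
    - [0,0,0]
  turn:
    - [0,0,0]
    - [0,0,0]
    - [0,0,0]
    - [0,0,0]
    - [0,0,0]
    - [0,0,0]
    - [0,0,0]
    - [0,0,0]
    - [0,0,0]

```text
clock: 14.0
eef_pos: [556.7, -140.4, 86.1]
eef_rot: [[-0.749, 0.663, -0.0], [0.663, 0.749, 0.0], [0.0, -0.0, -1.0]]
ft_force: [-0.6, 0.5, -8.2]
opening: 19.4
grip_force: 60.0
```

```bash
python3 - <<'E'
from h import *
s=ctrl.sense(); p=viewer.get_image("scene"); q=viewer.get_image("side")
print(s["clock"],np.round(s["eef_pos"],1),np.round(s["ft_force"],2),np.round(s["wrist_torque"],3))
a=[cv2.resize(x["img"][r0:r1,c0:c1],(400,400),interpolation=cv2.INTER_CUBIC) for x,r0,r1,c0,c1 in((p,140,310,95,265),(q,200,370,170,340))]
save({"img":np.hstack(a)},"lift.png")
E
```

```text
14.0 [ 556.7 -140.4   86.1] [-0.63  0.53 -8.25] [-0.029 -0.003  0.004]
```

View pics/lift.png

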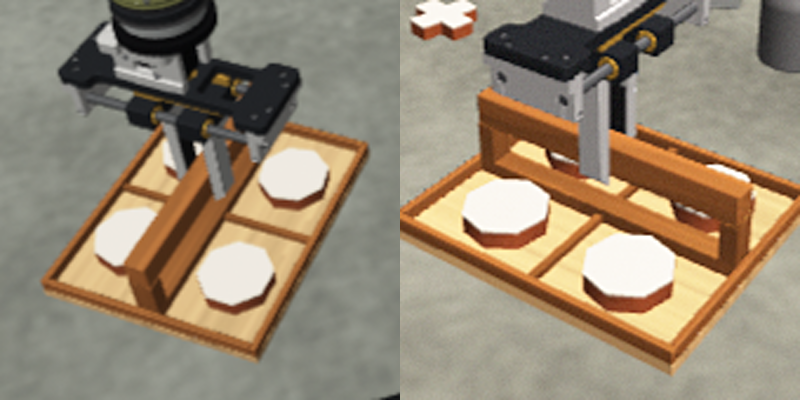

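The tray hangs level about 18 mm up, with all tiles in place and almost no wrist moment. I'll continue straight up to about 100 mm and hold.

Emit:
drive_tool:
  offset:
    - [0,0,0.03]
    - [0,0,0.06]
    - [0,0,0.09]
    - [0,0,0.11]
    - [0,0,0.12]
    - [0,0,0.12]
    - [0,0,0.11]
    - [0,0,0.09]
    - [0,0,0.06]
    - [0,0,0.03]
    - [0,0,0]
    - [0,0,0]
  turn:
    - [0,0,0]
    - [0,0,0]
    - [0,0,0]
    - [0,0,0]
    - [0,0,0]
    - [0,0,0]
    - [0,0,0]
    - [0,0,0]
    - [0,0,0]
    - [0,0,0]
    - [0,0,0]
    - [0,0,0]

```text
clock: 15.1
eef_pos: [556.7, -140.4, 167.9]
eef_rot: [[-0.749, 0.663, -0.001], [0.663, 0.749, 0.0], [0.001, -0.0, -1.0]]
ft_force: [0.3, 0.2, -8.5]
opening: 19.7
grip_force: 60.0
```

Emit:
drive_tool:
  offset:
    - [0,0,0]
    - [0,0,0]
    - [0,0,0]
    - [0,0,0]
    - [0,0,0]
    - [0,0,0]
    - [0,0,0]
    - [0,0,0]
    - [0,0,0]
    - [0,0,0]
    - [0,0,0]
    - [0,0,0]
  turn:
    - [0,0,0]
    - [0,0,0]
    - [0,0,0]
    - [0,0,0]
    - [0,0,0]
    - [0,0,0]
    - [0,0,0]
    - [0,0,0]
    - [0,0,0]
    - [0,0,0]
    - [0,0,0]
    - [0,0,0]

```text
clock: 16.1
eef_pos: [556.8, -140.4, 168.3]
eef_rot: [[-0.749, 0.663, 0.0], [0.663, 0.749, -0.0], [-0.0, -0.0, -1.0]]
ft_force: [0.2, -0.3, -8.2]
opening: 19.8
grip_force: 60.0
```

Emit:
drive_tool:
  offset:
    - [0,0,0]
    - [0,0,0]
    - [0,0,0]
    - [0,0,0]
    - [0,0,0]
    - [0,0,0]
    - [0,0,0]
    - [0,0,0]
    - [0,0,0]
    - [0,0,0]
    - [0,0,0]
    - [0,0,0]
  turn:
    - [0,0,0]
    - [0,0,0]
    - [0,0,0]
    - [0,0,0]
    - [0,0,0]
    - [0,0,0]
    - [0,0,0]
    - [0,0,0]
    - [0,0,0]
    - [0,0,0]
    - [0,0,0]
    - [0,0,0]

```text
clock: 17.1
eef_pos: [556.8, -140.4, 168.3]
eef_rot: [[-0.749, 0.663, -0.0], [0.663, 0.749, 0.0], [0.0, 0.0, -1.0]]
ft_force: [-0.2, -0.1, -8.1]
opening: 19.7
grip_force: 60.0
```

Emit:
drive_tool:
  offset:
    - [0,0,0]
    - [0,0,0]
    - [0,0,0]
    - [0,0,0]
    - [0,0,0]
    - [0,0,0]
    - [0,0,0]
    - [0,0,0]
    - [0,0,0]
    - [0,0,0]
    - [0,0,0]
    - [0,0,0]
  turn:
    - [0,0,0]
    - [0,0,0]
    - [0,0,0]
    - [0,0,0]
    - [0,0,0]
    - [0,0,0]
    - [0,0,0]
    - [0,0,0]
    - [0,0,0]
    - [0,0,0]
    - [0,0,0]
    - [0,0,0]

```text
clock: 18.1
eef_pos: [556.8, -140.4, 168.3]
eef_rot: [[-0.749, 0.663, -0.0], [0.663, 0.749, 0.0], [0.0, 0.0, -1.0]]
ft_force: [1.1, 0.5, -8.2]
opening: 19.6
grip_force: 60.0
```

Emit:
drive_tool:
  offset:
    - [0,0,0]
    - [0,0,0]
    - [0,0,0]
    - [0,0,0]
    - [0,0,0]
    - [0,0,0]
  turn:
    - [0,0,0]
    - [0,0,0]
    - [0,0,0]
    - [0,0,0]
    - [0,0,0]
    - [0,0,0]

```text
clock: 18.6
eef_pos: [556.8, -140.5, 168.2]
eef_rot: [[-0.749, 0.663, 0.0], [0.663, 0.749, 0.0], [-0.0, 0.0, -1.0]]
ft_force: [-1.1, -0.1, -7.7]
opening: 19.5
grip_force: 60.0
```

```bash
python3 - <<'E'
from h import *
s=ctrl.sense(); p=viewer.get_image("scene"); q=viewer.get_image("side")
print(s["clock"],np.round(s["eef_pos"],1),np.round(s["ft_force"],2),np.round(s["wrist_torque"],3),s["opening"])
# tiles (top z = tcp height gained + 24) seen from the scene camera
dz=s["eef_pos"][2]-68.2
for n,x in(("scene",p),("side",q)):
    m=(x["img"].min(2)>165).astype(np.uint8); k,l,st,ce=cv2.connectedComponentsWithStats(m)
    t=(556,-141,np.radians(-41.6)); c,w=np.cos(t[2]),np.sin(t[2])
    for i in range(1,k):
        if 60<st[i,4]<1500:
            X=on_plane(x,ce[i],dz+24)[:2]-t[:2]; X=np.array([c*X[0]+w*X[1],-w*X[0]+c*X[1]])
            if abs(X[0])<120 and abs(X[1])<100: print(n,st[i,4],"tile at tray",X.round(0))
E
```

```text
18.6 [ 556.8 -140.5  168.2] [-1.07 -0.13 -7.69] [-0.038  0.028  0.   ] 19.45669135895837
scene 538 tile at tray [-57.  52.]
scene 383 tile at tray [ 56. -61.]
scene 715 tile at tray [60. 53.]
side 647 tile at tray [-53. -51.]
side 825 tile at tray [ 57. -53.]
```

```bash
python3 -c "
from station import ctrl
print(ctrl.job_done())"
```

```text
the job is handed in; nothing more can be done
None
```

The loose octagonal tile is in the empty pocket, and the arm lifted the loaded tray straight up 100 mm and held it level for over 3 s with all four tiles in place; handed in at about 19 s, still holding.

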